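# Clear and lock the tube feed rail

## Robot

A 6-joint arm with a two-finger parallel gripper is mounted at the origin on a cart in front of the work surface, level with it; the furniture and walls round the work are solid. World frame = base frame: x ahead of the robot, y to its left, z up, the work surface at z = 0. Lengths are in m, angles in degrees, forces in N, time in s.
With the tool pointing down it reaches from about 0.25 to 0.8 m from the base axis. Payload 8.5 kg.
Tool frame: the origin (TCP) lies between the finger pads; the fingertips stand 14 mm ahead of it and the grasp point (between the pads) lies 5 mm behind it; z points along the fingers, y is the direction in which the jaws open and shut (so a half turn about z gives the same grasp; the last joint's range is limited). The gripper opens to 85 mm and grips with 20 to 120 N. Pads are 22 mm wide; open, the fingers measure 114 mm over their backs; the gripper's body (76 mm by 85 mm) begins 54 mm behind the grasp point. The pads swing forward as they close: fully open they stand 13 mm farther back than shut.
Start: joints at [-63.197, 13.648, -0.773, 75.585, 0, 90], TCP at [0.237, -0.469, 0.245] pointing down, gripper open.
Joint ranges: [-152.45, 152.45], [-59.26, 108.67], [-65.41, 83.53], [-104.44, 129.93], [-82.83, 76.93], [-180, 180]. Speed limits (degrees/s): [127.2, 127.2, 159.86, 180, 180, 180].

## Interface

Orientations are given as [roll, pitch, yaw] about the fixed x, y, z axes, in that order (R = Rz(yaw) Ry(pitch) Rx(roll)).
In Python, from rig import robot gives the robot as it stands. The module is installed in compiled form; this text tells all that it offers.
- The arm moves only by the tool jog_arm, never from a script. Its argument "steps" is a list of rows, each a list of 4 numbers: the shift along the tool's x, y, z in m, then the turn about the tool's z in degrees. In form: [[dx, dy, dz, turn], ...]. A call has 1 to 12 rows; each row shifts and turns the pose as measured when the row begins, along the tool's axes as they then stand; what a row does not reach is not made up. A row lasts 1/8 s, in which the tool goes at most 62.5 mm and 10.7 degrees, less where a joint would pass 70% of its speed; a pose out of reach is approached as far as the arm can. A call with a gripper value outside its range is refused whole. "grip" is the finger opening in m, from 0 to 0.0854, set as the call begins (left out, the last holds). The fingers move at their own pace and stop on an object; the grip force is fixed at half the most. Time passes only in rows, so rows that do not move let the fingers close. It gives the time, the measured TCP pose, the force and the opening at its end, in the units of the state.
- robot.observe(): the state, without advancing time (a new reading comes with each control period).
- robot.camera(name): name is "side" or "top" or "wrist"; returns (picture, depth): 480x640x3 uint8, blue, green, red; 480x640 float32, m along the optical axis (not along the pixel's ray), 0 where there is no reading.
- robot.get_calibration(name): a dict with "vertical_fov" (degrees; the focal length in pixels is half the picture's height over the tangent of half this angle, whatever the lens; pixels are square), "cx", "cy" (the principal point, pixels), "k1" (the pictures are not rectified: a ray, as slopes to the right and down, at radius r is drawn at 1 + k1 r^2 times it, then the intrinsics apply), "xyz" and "orientation" of the camera in the world. Camera axes: x right, y down, z forward; pixel columns grow to the right and rows downward; lengths in m; the calibration is good to about 2 mm. A picture is of the moment at which its call begins: read the wrist's pose just before it. get_calibration takes no time and is no camera call; for the wrist camera it gives the pose at the moment of the call.
- robot.job_done(): hands the job in, once; it reports no verdict.
Trained networks look in the newest picture that a camera, given by its name, has taken for a name from the list of things; names that differ only in an ending like _2 or _b are one class to them, and where a whole thing is asked for, a point or a joint stands for the part that bears it (a point fixed in the world has none). Each returns a list of dicts, best first, with "confidence" (0 to 1); they miss things now and then, are a little off and sometimes report something else, mostly with a low value. They report only what shows in the picture. A call takes as long as a camera call. They do not tell look-alikes from the thing itself.
- robot.search_frame(camera, thing): "position" ([row, column] in pixels, amid what is visible of it).
The state is a dict: "t": time; "qpos": joint angles; "joint_vel": joint speeds; "tau": joint torques, N m; "ee_pos": TCP position; "eef_rot": TCP orientation; "force": force on the tool from outside, world axes, zero at the start; "wrist_torque": the same for the moment, N m; "grip_width": finger opening in m.
Only numpy, scipy, OpenCV 4.12 (cv2) and the standard library are available. Lean on these libraries where they do the work, as an engineer would, in place of code of your own. Each camera call takes 0.05 s, during which the arm holds its last target. There are 200 camera calls.

## Task

Clear and lock the sample feed rail for cleaning: first slide every sample carrier along the rail's T-slot to the open end, lift it out and put it in the white tray. Then pull the too narrow bar out of the channel in the rail's grey end block and lay it on the bench, and of the two bars on the bench push the one that fits that channel (the narrower of the two) in endwise until it meets the hidden stop, and let go. Leave the widest bar lying on the bench and do not disturb the other things on the table.

Things in the scene. Friction and masses are not known exactly. Their poses are not given: they have to be found in the camera images.
- feed_rail: Fixed metal rail, 60 (x) by 300 mm (y), yaw varies. Origin: centre of its underside. T-slot along y at x=0: floor 8 mm up, foot space 25 wide to 18.5 mm up, then lips with a 14 mm gap; top 26 mm up. Open at y=-150 (bare bench beyond), closed at y=+150 by a grey end block (x -25 to 25, y 150 to 240, 47 mm high) that holds the blind lock channel.
- rail_open_end (a point): Middle of the rail's top edge at the open end of the T-slot: rail frame (0, -150, 26) mm. Axes as feed_rail.
- channel_mouth (a point): Middle of the lower edge of the lock channel's mouth, on the end block's outer end face (away from the slot's open end): rail frame (0, 240, 20) mm, axes as the rail. The bar goes in along -y. Channel 19 mm wide (x), 17 high (upward from here), 70 deep to a rigid hidden stop; flared guides stand out 13 mm before it. Home, the bar's centre is 10 mm inside and 50 mm sticks out.
- carrier0: Sample carrier, 60 g (four or five of the five are there), loose in the T-slot. Origin: centre of the foot's underside; z up, y along the slot. Foot 22 (x) by 30 (y) by 8 mm, neck 10 wide up to 20 mm, white body 28 by 28 from 20 to 54 mm up. In the slot: body 2 mm above the rail's top, foot 1.5 mm play each side, held down by the lips; it leaves only at the open end.
- carrier1: Sample carrier, as carrier0 (None if absent).
- carrier2: Sample carrier, as carrier0 (None if absent).
- bar_narrow: Steel locking bar, 120 (x) by 11 (y) by 14 (z) mm, 90 g, the wrong size, left loose in the lock channel: 50 to 56 mm of it stick out of the mouth. Origin: centre of its underside. Same both ways round.
- bar_middle: Steel locking bar lying on the bench, 120 (x) by 16 (y) by 14 (z) mm, 90 g nominal: the one that fits the channel. Origin: centre of its underside. Same both ways round.
- bar_wide: Steel locking bar lying on the bench, 120 (x) by 21 (y) by 14 (z) mm: too wide for the channel. Origin: centre of its underside. Same both ways round.
- tray: Fixed white open tray, 250 (x) by 140 (y) by 22 mm high, walls and floor 4 mm thick. Origin: centre of its underside.
- timer: Bystander, loose: white lab timer, 28 by 66 by 50 mm. Origin: centre of its underside.
- eyepiece_cap: Bystander, loose: black round cap, 37 mm across, 13 mm high. Origin: centre of its underside.
- petri_dish: Bystander, loose: clear round dish, 62 mm across, 14 mm high. Origin: centre of its underside.
- coverslips: Bystander, loose: small box, 30 by 30 by 10 mm. Origin: centre of its underside.
- tally_counter: Bystander, loose: hand counter, 37 by 68 by 26 mm. Origin: centre of its underside.
- carrier3: Sample carrier, as carrier0 (None if absent).
- carrier4: Sample carrier, as carrier0 (None if absent).
There are look-alikes about, which are no part of the job. What is shaped like the carrier3 but green or orange is not meant.

How it is judged:
By the outcome, as a careful person would: the job done as asked, in the order asked, and still so for the second after the job is handed in, with the robot touching nothing.
Of carrier0, carrier1, carrier2, carrier3, carrier4 only 4 to 5 are there at a start; the rules pass over those that are not, and their reading is None.
At some moment in a run one of bar_middle, bar_wide may be knocked a few centimetres aside while the robot is not near it.
Once in a run the grip may slacken for a moment while it holds something.
It also fails if it takes over 210 s, if anything falls off the work surface, if the arm or the gripper's body presses on something with over 40 N, if the wrist force passes 120 N, or if a joint passes its speed limit or range.

## Working session

There is one attempt and no reset: what is moved stays moved. The work goes in short steps, Python scripts to look and compute and a tool call to move; the robot and the scene stay as the last step left them, time stands still between calls to the robot, and variables do not carry over. Pictures are saved under pics/ and viewed, about 12 in all and at most 16, crops included, and the job is handed in when it is done.

Besides the shell and the picture viewer there is one more tool, called after "Call:" as a command line: name --pt "numbers of a row" for each row, then --argument value for the rest. jog_arm: Moves the arm, as the interface text tells. Its arguments: {"type":"object","properties":{"steps":{"type":"array"},"grip":{"type":"number"}},"required":["steps"]}

```bash
mkdir -p pics
cat > h.py <<'E'
import numpy as np, cv2, json
from scipy.spatial.transform import Rotation as R
from rig import robot
def cal(n):
    c=robot.get_calibration(n); f=240/np.tan(np.radians(c['vertical_fov']/2)); return c,f
def world(c,f,depth,uv,z=None):
    """pixels (col,row) -> world, by depth or by plane z"""
    uv=np.atleast_2d(np.array(uv,float))
    K=np.array([[f,0,c['cx']],[0,f,c['cy']],[0,0,1]])
    s=cv2.undistortPoints(uv[:,None],K,np.array([c['k1'],0,0,0.]))[:,0]
    d=np.c_[s,np.ones(len(s))]; Rm=R.from_euler('xyz',c['orientation'],degrees=True).as_matrix()
    o=np.array(c['xyz']); dw=d@Rm.T
    if z is None: t=depth[uv[:,1].round().astype(int),uv[:,0].round().astype(int)]
    else: t=(z-o[2])/dw[:,2]
    return o+dw*t[:,None]
def snap(n,name=None):
    c,f=cal(n); im,d=robot.camera(n)
    if name: cv2.imwrite(f'pics/{name}.png',im)
    np.savez(f'/tmp/{n}.npz',im=im,d=d,c=json.dumps({k:(v if isinstance(v,(int,float)) else list(map(float,v))) for k,v in c.items() if k in('vertical_fov','cx','cy','k1','xyz','orientation')}),f=f)
    return im,d,c,f
def load(n):
    z=np.load(f'/tmp/{n}.npz'); return z['im'],z['d'],json.loads(str(z['c'])),float(z['f'])
def st():
    s=robot.observe(); print('t',round(s['t'],2),'p',np.round(s['ee_pos'],4),'rot',np.round(s['eef_rot'],1),'F',np.round(s['force'],1),'w',round(s['grip_width'],4),'q',np.round(s['qpos'],1)); return s
E
python3 - <<'E'
from h import *
st()
for n in('top','side'):
    im,d,c,f=snap(n,n+'0'); print(n,c,f)
    for t in ['feed_rail','carrier0','bar_narrow','bar_middle','bar_wide','tray','channel_mouth','rail_open_end']:
        try:
            r=robot.search_frame(n,t)
            for q in r[:6]:
                p=q['position']; print(n,t,np.round(p),round(q['confidence'],2),world(c,f,d,[p[1],p[0]])[0].round(3))
        except Exception as e: print(t,e)
E
```

```text
t 0.0 p [ 0.2366 -0.4682  0.2447] rot [-179.9    0.    26.8] F [-1.3  0.4  0.7] w 0.0854 q [-63.2  13.7  -0.8  75.6  -0.   90. ]
top {'vertical_fov': 47.070200676750154, 'cx': 320.75490743418027, 'cy': 234.504586028715, 'k1': 0.049315341510622036, 'xyz': array([ 0.37091436, -0.01021779,  1.0806684 ]), 'orientation': array([-169.18878504,   -1.51342111,  -90.91610757])} 551.0388128752693
top feed_rail [244. 249.] 0.97 [0.558 0.1   0.008]
top feed_rail [165. 370.] 0.31 [ 0.708 -0.14   0.037]
top carrier0 [239. 236.] 0.85 [0.558 0.119 0.062]
top carrier0 [197. 304.] 0.85 [ 0.64  -0.009  0.055]
top carrier0 [240. 321.] 0.78 [ 0.554 -0.04   0.062]
top carrier0 [240. 352.] 0.74 [ 0.554 -0.098  0.064]
top carrier0 [196. 249.] 0.69 [0.643 0.095 0.054]
top carrier0 [238. 288.] 0.66 [0.559 0.021 0.062]
top bar_narrow [241. 146.] 0.68 [0.562 0.293 0.034]
top bar_middle [315. 252.] 0.84 [0.419 0.092 0.014]
top bar_middle [235. 289.] 0.38 [0.564 0.02  0.065]
top bar_wide [312. 351.] 0.83 [ 0.422 -0.097  0.014]
top bar_wide [238. 289.] 0.47 [0.559 0.019 0.068]
top tray [263. 464.] 0.94 [ 0.515 -0.
[... 474 characters left out ...]
32 0.196 0.046]
side carrier0 [258. 302.] 0.9 [0.548 0.037 0.053]
side carrier0 [272. 239.] 0.87 [0.639 0.102 0.033]
side carrier0 [235. 329.] 0.79 [ 0.558 -0.081  0.052]
side carrier0 [251. 270.] 0.7 [0.639 0.006 0.037]
side carrier0 [268. 286.] 0.67 [0.553 0.083 0.051]
side carrier0 [281. 267.] 0.67 [0.553 0.139 0.051]
side bar_narrow [339. 205.] 0.87 [0.551 0.303 0.03 ]
side bar_middle [312. 347.] 0.78 [0.422 0.107 0.011]
side bar_middle [235. 331.] 0.28 [ 0.554 -0.083  0.053]
side bar_wide [269. 403.] 0.76 [ 0.406 -0.089  0.01 ]
side tray [222. 398.] 0.89 [ 0.515 -0.329  0.004]
side channel_mouth [301. 258.] 0.58 [0.532 0.196 0.046]
side rail_open_end [302. 260.] 0.58 [0.533 0.188 0.039]
```

View pics/top0.png

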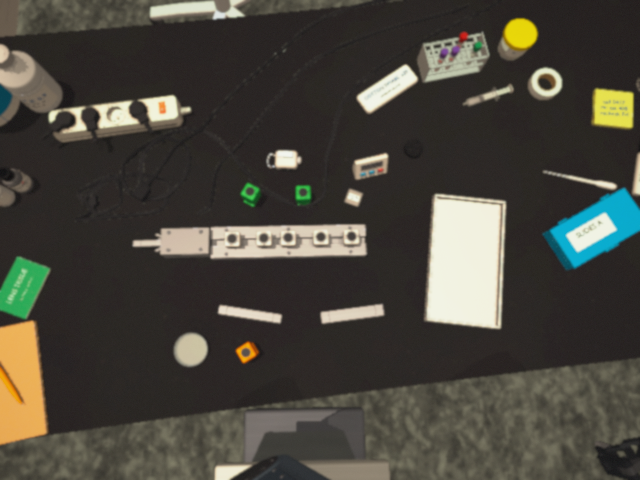

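View pics/side0.png

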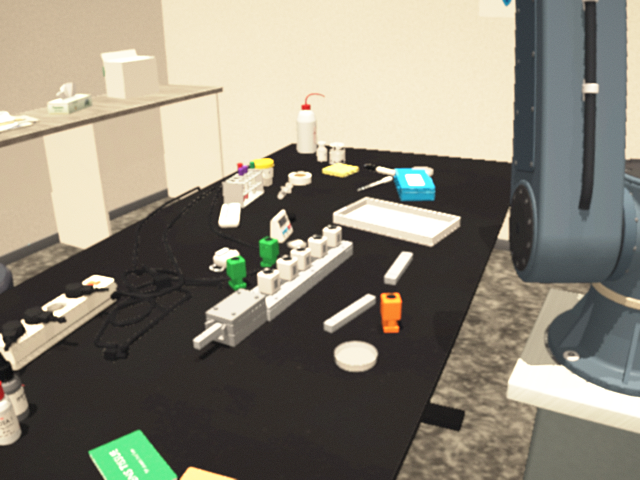

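Top view: five white carriers sit in the slot at cols 232–351, row ~238. The open end is on the right (col 366) and the end block, with the narrow bar sticking out, is on the left (133–210). The bars are at (250,314) and (352,313) and the tray at (466,262). The green look-alikes are at (250,194) and (303,193), the orange one at (247,352). The side view agrees.

Run:
```python
from h import *
for n in('top','side'):
    im,d,c,f=load(n); vv,uu=np.mgrid[0:480,0:640]; P=world(c,f,d,np.c_[uu.ravel(),vv.ravel()]); ok=d.ravel()>0
    def reg(x0,x1,y0,y1,z0,z1): 
        m=ok&(P[:,0]>x0)&(P[:,0]<x1)&(P[:,1]>y0)&(P[:,1]<y1)&(P[:,2]>z0)&(P[:,2]<z1); return P[m]
    def rect(name,*a):
        q=reg(*a)
        if len(q)<8: print(n,name,len(q));return
        (cx,cy),(w,h),an=cv2.minAreaRect((q[:,:2]*1000).astype(np.float32)); print(n,name,len(q),'c',round(cx,1),round(cy,1),'wh',round(w,1),round(h,1),'a',round(an,2),'z',np.median(q[:,2]).round(4))
    rect('rail',.5,.62,-.16,.155,.018,.034)
    rect('block',.5,.62,.145,.27,.042,.052)
    rect('narrow',.5,.62,.262,.36,.02,.045)
    rect('barA',.37,.46,0,.2,.008,.03)
    rect('barB',.37,.46,-.17,-.02,.008,.03)
    rect('tray',.3,.7,-.45,-.2,.015,.03)
    rect('bench',.2,.3,-.1,.1,-.03,.03)
    for y in(.125,.067,.021,-.04,-.095): rect('car%.3f'%y,.52,.6,y-.024,y+.024,.052,.072)
```

```text
top rail 2790 c 560.7 13.9 wh 61.0 282.3 a 0.41 z 0.0259
top block 1274 c 576.6 216.7 wh 86.2 89.9 a 0.23 z 0.0467
top narrow 223 c 557.5 290.8 wh 33.8 52.7 a 1.25 z 0.0334
top barA 620 c 415.6 123.3 wh 60.6 168.6 a 14.19 z 0.0138
top barB 685 c 419.7 -98.5 wh 21.2 119.9 a 6.53 z 0.014
top tray 1097 c 520.2 -323.8 wh 142.7 250.8 a 83.1 z 0.0213
top bench 2303 c 278.4 0.3 wh 48.2 199.8 a 2.21 z -0.0
top car0.125 222 c 559.0 126.2 wh 27.1 26.6 a 1.23 z 0.0619
top car0.067 225 c 559.8 67.6 wh 28.1 27.8 a 0.71 z 0.0621
top car0.021 218 c 559.7 21.6 wh 26.6 26.6 a 0.04 z 0.0621
top car-0.040 224 c 560.5 -38.9 wh 26.6 27.8 a 89.25 z 0.0623
top car-0.095 224 c 561.5 -96.8 wh 28.6 28.3 a 0.77 z 0.0619
side rail 1439 c 557.4 12.1 wh 61.9 284.6 a 0.16 z 0.025
side block 1048 c 572.9 220.1 wh 86.0 94.3 a 2.49 z 0.0467
side narrow 642 c 556.0 291.2 wh 58.1 49.4 a 89.94 z 0.0323
side barA 528 c 414.4 123.3 wh 59.3 166.2 a 12.57 z 0.0128
side barB 340 c 416.8 -96.8 wh 21.8 121.3 a 6.72 z 0.0128
side tray 785 c 519.0 -321.5 wh 149.4 252.6 a 83.36 z 0.0189
side bench 1654 c 275.1 -0.1 wh 50.7 199.9 a 0.33 z -0.0005
side car0.125 208 c 557.1 128.0 wh 31.5 29.7 a 88.09 z 0.0601
side car0.067 187 c 557.6 70.5 wh 28.8 29.3 a 0.02 z 0.0599
side car0.021 173 c 557.0 24.1 wh 31.9 27.7 a 85.12 z 0.0598
side car-0.040 153 c 559.1 -34.7 wh 30.7 27.1 a 3.77 z 0.0599
side car-0.095 141 c 558.4 -93.7 wh 29.6 28.1 a 83.48 z 0.0594
```

Call:
jog_arm --pt "0 0 0 -10.5" --pt "0 0 0 -10.5" --pt "0 0 0 -10.5" --pt "0 0 0 -10.5" --pt "0 0 0 -10.5" --pt "0 0 0 -10.5"

```text
t: 1.65
ee_pos: [0.2367, -0.4686, 0.2453]
eef_rot: [-180.0, -0.0, 91.3]
force: [-0.0, -0.1, -0.6]
grip_width: 0.0854
```

Call:
jog_arm --pt "0.036 0.032 0 0.7" --pt "0.036 0.032 0 0" --pt "0.036 0.032 0 0" --pt "0.036 0.032 0 0" --pt "0.036 0.032 0 0" --pt "0.036 0.032 0 0" --pt "0.036 0.032 0 0" --pt "0.036 0.032 0 0" --pt "0.036 0.032 0.03 0" --pt "0.036 0.032 0.03 0" --pt "0 0 0 0"

```text
t: 3.02
ee_pos: [0.5626, -0.0937, 0.1842]
eef_rot: [179.7, 0.2, 90.7]
force: [-1.2, -1.1, 0.3]
grip_width: 0.0855
```

Run:
```python
from h import *
st(); im,d,c,f=snap('wrist','w1'); print(c,f)
vv,uu=np.mgrid[0:480,0:640]; P=world(c,f,d,np.c_[uu.ravel(),vv.ravel()]); ok=d.ravel()>0
def rect(name,x0,x1,y0,y1,z0,z1):
    m=ok&(P[:,0]>x0)&(P[:,0]<x1)&(P[:,1]>y0)&(P[:,1]<y1)&(P[:,2]>z0)&(P[:,2]<z1); q=P[m]
    if len(q)<8: print(name,len(q));return
    (cx,cy),(w,h),an=cv2.minAreaRect((q[:,:2]*1000).astype(np.float32)); print(name,len(q),'c',round(cx,1),round(cy,1),'wh',round(w,1),round(h,1),'a',round(an,2),'z',np.median(q[:,2]).round(4))
rect('rail',.5,.62,-.2,.155,.018,.034)
for y in(.021,-.04,-.095): rect('car%.3f'%y,.52,.6,y-.024,y+.024,.052,.072)
```

```text
t 3.02 p [ 0.5626 -0.0937  0.1842] rot [179.7   0.2  90.7] F [-1.2 -1.1  0.3] w 0.0855 q [-9.4 19.3 -1.8 68.6 -0.1 79.9]
{'vertical_fov': 59.29991747921456, 'cx': 320.36666142577263, 'cy': 237.63257075222904, 'k1': -0.04180669305712542, 'xyz': array([ 0.56182047, -0.01588169,  0.31215336]), 'orientation': array([162.23719317,  -0.28020355,   0.58325019])} 421.6199916148642
rail 13951 c 562.2 -40.1 wh 60.5 171.1 a 0.56 z 0.0256
car0.021 2913 c 561.6 23.8 wh 28.3 28.9 a 0.62 z 0.0618
car-0.040 2246 c 562.2 -37.8 wh 28.0 27.4 a 0.35 z 0.0618
car-0.095 1967 c 562.5 -95.2 wh 27.8 28.1 a 1.0 z 0.0617
```

Call:
jog_arm --grip 0.055 --pt "-0.001 0 0.03 0.1" --pt "0 0 0.03 0" --pt "0 0 0.03 0" --pt "0 0 0.025 0" --pt "0 0 0.018 0" --pt "0 0 0 0"

```text
t: 3.82
ee_pos: [0.563, -0.1024, 0.0547]
eef_rot: [179.3, 0.4, 90.2]
force: [-0.7, -0.7, 0.4]
grip_width: 0.0547
```

Call:
jog_arm --grip 0.02 --pt "0 0 0 0" --pt "0 0 0 0" --pt "0 0 0 0" --pt "0 0 0 0"

```text
t: 4.32
ee_pos: [0.5642, -0.1037, 0.0582]
eef_rot: [179.0, 0.4, 90.1]
force: [-1.5, -0.3, -1.8]
grip_width: 0.0267
```

Call:
jog_arm --grip 0.05 --pt "0 0 0 0" --pt "0 0 0 0"

```text
t: 4.58
ee_pos: [0.5645, -0.1037, 0.0586]
eef_rot: [179.0, 0.4, 90.1]
force: [-0.6, 0.2, 0.7]
grip_width: 0.0497
```

Call:
jog_arm --pt "0.006 -0.001 0.006 -0.5" --pt "0 0 0.004 0" --pt "0 0 0 0"

```text
t: 4.95
ee_pos: [0.5635, -0.0971, 0.0475]
eef_rot: [179.0, 0.4, 90.7]
force: [-0.8, -0.4, 0.9]
grip_width: 0.0501
```

Call:
jog_arm --grip 0.02 --pt "0 -0.001 0 0" --pt "0 0 0 0" --pt "0 0 0 0"

```text
t: 5.32
ee_pos: [0.5625, -0.0971, 0.0476]
eef_rot: [179.0, 0.4, 90.7]
force: [0.4, -0.4, -0.4]
grip_width: 0.027
```

Call:
jog_arm --pt "-0.015 0 0 0" --pt "-0.015 0 0 0" --pt "-0.015 0 0 0"

```text
t: 5.7
ee_pos: [0.5631, -0.1446, 0.0479]
eef_rot: [179.0, 0.4, 90.7]
force: [-0.2, -0.8, -1.2]
grip_width: 0.0273
```

Call:
jog_arm --pt "-0.017 0 0 0" --pt "-0.018 0 0 0" --pt "-0.01 0 -0.02 0" --pt "-0.02 0 -0.03 0" --pt "-0.05 0.009 0 0" --pt "-0.05 0.009 0 0" --pt "-0.05 0.009 0 0" --pt "0 0 0 0"

```text
t: 6.7
ee_pos: [0.5907, -0.375, 0.1014]
eef_rot: [179.0, 0.5, 90.6]
force: [-0.0, -0.0, -1.0]
grip_width: 0.027
```

Call:
jog_arm --pt "0.012 0 0.02 0" --pt "0 0 0.02 0" --pt "0 0 0.012 0" --pt "0 0 0.003 0" --pt "0 0 0 0"

```text
t: 7.32
ee_pos: [0.5901, -0.3654, 0.0448]
eef_rot: [179.0, 0.5, 90.4]
force: [-0.0, 0.3, -1.1]
grip_width: 0.0271
```

Call:
jog_arm --pt "0 0 0.001 0"

```text
t: 7.45
ee_pos: [0.5905, -0.3656, 0.0445]
eef_rot: [178.9, 0.5, 90.5]
force: [1.1, -0.8, -0.3]
grip_width: 0.0268
```

Call:
jog_arm --grip 0.05 --pt "0 0 0 0" --pt "0 0 0 0" --pt "0 0 -0.02 0" --pt "0 0 -0.03 0" --pt "0 0 -0.03 0" --pt "0.05 -0.005 0 0" --pt "0.05 -0.005 0 0" --pt "0.05 -0.005 0 0" --pt "0.05 -0.005 0 0" --pt "0.05 -0.005 0 0" --pt "0.05 0 0 0" --pt "0 0 0 0"

```text
t: 8.95
ee_pos: [0.5633, -0.0579, 0.1277]
eef_rot: [178.4, 0.7, 90.4]
force: [0.5, -1.2, 0.1]
grip_width: 0.0504
```

Call:
jog_arm --pt "0.02 -0.001 0.03 -0.2" --pt "0 0 0.03 0" --pt "0 0 0.018 0" --pt "0 0 0 0"

```text
t: 9.45
ee_pos: [0.5664, -0.0397, 0.0496]
eef_rot: [178.1, 0.8, 90.6]
force: [-0.1, 0.4, 0.0]
grip_width: 0.0496
```

Call:
jog_arm --pt "0.002 -0.004 0.001 0" --pt "0 0 0 0"

```text
t: 9.7
ee_pos: [0.563, -0.0385, 0.05]
eef_rot: [178.0, 0.8, 90.5]
force: [1.0, 0.1, -0.4]
grip_width: 0.05
```

Call:
jog_arm --grip 0.02 --pt "0 0 0 0" --pt "0 0 0 0" --pt "0 0 0 0"

```text
t: 10.07
ee_pos: [0.5631, -0.0387, 0.0512]
eef_rot: [177.9, 0.8, 90.5]
force: [0.1, 0.2, 0.5]
grip_width: 0.0271
```

Call:
jog_arm --pt "-0.02 0 0 0" --pt "-0.02 0 0 0" --pt "-0.02 0 0 0" --pt "-0.02 0 0 0" --pt "-0.02 0 0 0" --pt "0 0 0 0"

```text
t: 10.82
ee_pos: [0.5642, -0.1482, 0.0527]
eef_rot: [177.9, 0.9, 90.4]
force: [0.4, 0.6, -1.4]
grip_width: 0.0272
```

Call:
jog_arm --pt "-0.016 0 0 0" --pt "-0.016 0 0 0" --pt "-0.01 0 -0.02 0" --pt "-0.02 0 -0.03 0" --pt "-0.045 -0.016 0 0" --pt "-0.045 -0.016 0 0" --pt "-0.04 -0.016 0 0" --pt "0 0 0 0"

```text
t: 11.82
ee_pos: [0.5146, -0.351, 0.1058]
eef_rot: [177.8, 1.0, 90.5]
force: [-0.3, 0.6, -1.9]
grip_width: 0.0269
```

Call:
jog_arm --pt "0 0 0.025 0" --pt "0 0 0.02 0" --pt "0 0 0.01 0" --pt "0 0 0.001 0" --pt "0 0 0 0"

```text
t: 12.45
ee_pos: [0.5179, -0.3519, 0.0495]
eef_rot: [177.7, 1.0, 90.5]
force: [0.4, -0.3, 0.1]
grip_width: 0.0272
```

Call:
jog_arm --pt "0 0 0.002 0" --pt "0 0 0.001 0"

```text
t: 12.7
ee_pos: [0.5188, -0.3521, 0.0476]
eef_rot: [177.6, 1.1, 90.5]
force: [-0.7, -0.3, -0.9]
grip_width: 0.0273
```

Run:
```python
from h import *
st(); im,d,c,f=snap('side'); cv2.imwrite('pics/side1.png',cv2.resize(im[170:290,250:490],None,fx=3,fy=3))
st()
```

```text
t 12.7 p [ 0.5188 -0.3521  0.0476] rot [177.6   1.1  90.5] F [-0.7 -0.3 -0.9] w 0.0273 q [-34.4  28.8  -8.1  50.5   0.5  55. ]
t 12.75 p [ 0.5187 -0.3522  0.0475] rot [177.6   1.1  90.5] F [-0.7 -0.3 -0.1] w 0.0274 q [-34.4  28.8  -8.1  50.5   0.5  55. ]
```

View pics/side1.png

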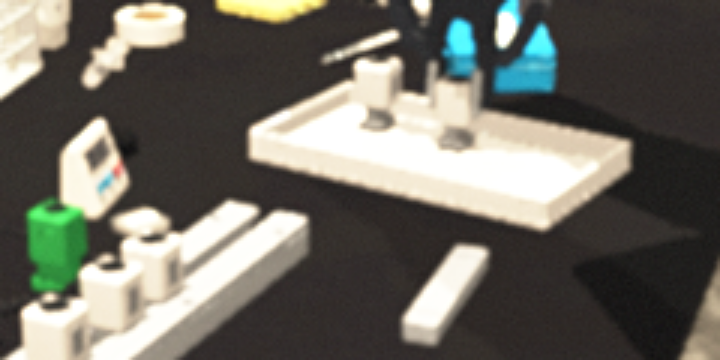

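The crop shows the first carrier upright in the tray and the second held just over the floor; three remain on the rail.

Call:
jog_arm --pt "0 0 0.002 0" --pt "0 0 0.001 0"

```text
t: 13.0
ee_pos: [0.5189, -0.3525, 0.0469]
eef_rot: [177.5, 1.1, 90.5]
force: [-3.0, 3.3, 7.6]
grip_width: 0.027
```

Call:
jog_arm --grip 0.05 --pt "0 0 0 0" --pt "0 0 0 0" --pt "0 0 -0.02 0" --pt "0 0 -0.03 0" --pt "0 0 -0.03 0" --pt "0.055 0.008 0 0" --pt "0.055 0.008 0 0" --pt "0.055 0.008 0 0" --pt "0.055 0.008 0 0" --pt "0.055 0.008 0 0" --pt "0.05 0.006 0 0" --pt "0 0 0 0"

```text
t: 14.5
ee_pos: [0.5615, -0.0174, 0.1243]
eef_rot: [177.3, 1.1, 90.3]
force: [-0.4, -0.8, 0.1]
grip_width: 0.05
```

Call:
jog_arm --pt "0.038 -0.001 0.02 -0.3" --pt "0 -0.001 0.03 0" --pt "0 -0.001 0.024 0" --pt "0 -0.001 0.002 0"

```text
t: 15.0
ee_pos: [0.562, 0.0187, 0.0461]
eef_rot: [177.2, 1.2, 90.6]
force: [-1.1, -0.1, -0.2]
grip_width: 0.05
```

Call:
jog_arm --pt "0.004 0 -0.001 0" --pt "0 0 0 0"

```text
t: 15.25
ee_pos: [0.5626, 0.022, 0.0484]
eef_rot: [177.1, 1.2, 90.6]
force: [1.2, -0.5, -0.5]
grip_width: 0.0497
```

Call:
jog_arm --grip 0.02 --pt "0 0 0 0" --pt "0 0 0 0" --pt "0 0 0 0"

```text
t: 15.62
ee_pos: [0.5627, 0.0218, 0.0498]
eef_rot: [177.0, 1.2, 90.5]
force: [-0.3, -0.6, -0.7]
grip_width: 0.0271
```

Call:
jog_arm --pt "-0.025 0 0 0" --pt "-0.03 0 0 0" --pt "-0.03 0 0 0" --pt "-0.03 0 0 0" --pt "-0.025 0 0 0" --pt "-0.02 0 0 0" --pt "0 0 0 0"

```text
t: 16.5
ee_pos: [0.564, -0.1416, 0.0522]
eef_rot: [177.1, 1.1, 90.7]
force: [0.5, -1.2, -1.6]
grip_width: 0.0273
```

Call:
jog_arm --pt "-0.02 0 0 0" --pt "-0.018 0 0 0" --pt "-0.01 0 -0.02 0" --pt "-0.015 0 -0.03 0" --pt "-0.035 -0.028 0 0" --pt "-0.035 -0.03 0 0" --pt "-0.035 -0.03 0 0" --pt "-0.015 -0.025 0 0" --pt "0 0 0 0"

```text
t: 17.62
ee_pos: [0.4503, -0.3358, 0.1037]
eef_rot: [176.8, 1.4, 90.8]
force: [0.4, 0.0, -0.8]
grip_width: 0.0274
```

Call:
jog_arm --pt "-0.009 -0.01 0.025 0" --pt "0 0 0.02 0" --pt "0 0 0.01 0" --pt "0 0 0.003 0"

```text
t: 18.12
ee_pos: [0.4468, -0.3479, 0.0457]
eef_rot: [176.6, 1.5, 90.9]
force: [-2.2, -0.5, 12.5]
grip_width: 0.0273
```

Call:
jog_arm --pt "0 0 0.002 0" --pt "0 0 0 0"

```text
t: 18.38
ee_pos: [0.4477, -0.3483, 0.0467]
eef_rot: [176.5, 1.7, 90.9]
force: [0.6, 0.4, -0.4]
grip_width: 0.0274
```

Call:
jog_arm --grip 0.05 --pt "0 0 0 0" --pt "0 0 0 0" --pt "0 0 -0.02 0" --pt "0 0 -0.03 0" --pt "0 0 -0.03 0" --pt "0.055 0.016 0 0" --pt "0.055 0.016 0 0" --pt "0.055 0.016 0 0" --pt "0.055 0.016 0 0" --pt "0.055 0.016 0 0" --pt "0.055 0.016 0 0" --pt "0.05 0.014 0 0"

```text
t: 19.88
ee_pos: [0.5528, 0.0434, 0.1266]
eef_rot: [176.1, 1.8, 90.6]
force: [1.1, -0.3, -0.0]
grip_width: 0.0499
```

Call:
jog_arm --pt "0.02 0.001 0.02 0" --pt "0 0 0.03 0" --pt "0 0 0.025 0" --pt "0 0 0.002 0"

```text
t: 20.38
ee_pos: [0.561, 0.0674, 0.0478]
eef_rot: [175.9, 1.7, 91.0]
force: [-0.6, -0.6, 0.0]
grip_width: 0.05
```

Call:
jog_arm --grip 0.02 --pt "0.002 0 0.001 0.3" --pt "0 0 0 0" --pt "0 0 0 0"

```text
t: 20.75
ee_pos: [0.5612, 0.0695, 0.0487]
eef_rot: [175.9, 1.7, 90.6]
force: [-0.6, -0.5, -1.5]
grip_width: 0.0277
```

Call:
jog_arm --pt "-0.035 0 0 0" --pt "-0.035 0 0 0" --pt "-0.035 0 0 0" --pt "-0.035 0 0 0" --pt "-0.035 0 0 0" --pt "-0.03 0 0 0"

```text
t: 21.5
ee_pos: [0.56, -0.1334, 0.05]
eef_rot: [176.4, 0.9, 91.2]
force: [2.5, 5.7, -8.8]
grip_width: 0.0274
```

Call:
jog_arm --pt "-0.02 0 0 0" --pt "-0.022 0 0 0" --pt "-0.01 0 -0.02 0" --pt "-0.015 0 -0.03 0" --pt "-0.035 0.014 0 0" --pt "-0.035 0.012 0 0" --pt "-0.02 0.01 0 0" --pt "0 0 0 0"

```text
t: 22.5
ee_pos: [0.5992, -0.2988, 0.1126]
eef_rot: [175.8, 1.3, 91.0]
force: [0.2, 0.2, -0.3]
grip_width: 0.0271
```

Call:
jog_arm --pt "-0.001 -0.004 0.03 0" --pt "0 0 0.022 0" --pt "0 0 0.01 0" --pt "0 0 0.002 0"

```text
t: 23.0
ee_pos: [0.5998, -0.2997, 0.0492]
eef_rot: [175.7, 1.4, 91.0]
force: [0.5, -0.4, -0.3]
grip_width: 0.0271
```

Call:
jog_arm --pt "0 0 0.003 0" --pt "0 0 0.001 0"

```text
t: 23.25
ee_pos: [0.6007, -0.2996, 0.0465]
eef_rot: [175.6, 1.4, 91.0]
force: [0.1, -0.2, -0.2]
grip_width: 0.0271
```

Call:
jog_arm --pt "0 0 0.002 0" --pt "0 0 0.001 0"

```text
t: 23.5
ee_pos: [0.6015, -0.2999, 0.0443]
eef_rot: [175.6, 1.5, 91.0]
force: [-0.9, 1.8, 3.1]
grip_width: 0.0275
```

Call:
jog_arm --grip 0.05 --pt "0 0 0 0" --pt "0 0 0 0" --pt "0 0 -0.02 0" --pt "0 0 -0.03 0" --pt "0 0 -0.035 0" --pt "0.055 -0.006 0 0" --pt "0.055 -0.006 0 0" --pt "0.055 -0.006 0 0" --pt "0.055 -0.004 0 0" --pt "0.055 -0.004 0 0" --pt "0.055 -0.004 0 0" --pt "0.055 -0.004 0 0"

```text
t: 25.0
ee_pos: [0.5558, 0.0928, 0.1206]
eef_rot: [175.1, 1.5, 90.6]
force: [1.7, -0.2, -0.6]
grip_width: 0.0503
```

```bash
cat >> h.py <<'E'
def rects(n,regs,name=None):
    im,d,c,f=snap(n,name); vv,uu=np.mgrid[0:480,0:640]; P=world(c,f,d,np.c_[uu.ravel(),vv.ravel()]); ok=d.ravel()>0
    for k,(x0,x1,y0,y1,z0,z1) in regs.items():
        q=P[ok&(P[:,0]>x0)&(P[:,0]<x1)&(P[:,1]>y0)&(P[:,1]<y1)&(P[:,2]>z0)&(P[:,2]<z1)]
        if len(q)<8: print(n,k,len(q)); continue
        (cx,cy),(w,h),an=cv2.minAreaRect((q[:,:2]*1000).astype(np.float32)); print(n,k,len(q),'c',round(cx,1),round(cy,1),'wh',round(w,1),round(h,1),'a',round(an,2),'z',np.median(q[:,2]).round(4))
E
python3 - <<'E'
from h import *
st(); rects('wrist',{'car':(.52,.6,.1,.155,.052,.072),'rail':(.5,.62,0,.14,.018,.034),'block':(.53,.6,.14,.3,.042,.052),'bar':(.5,.62,.26,.36,.03,.04)},'w2')
E
```

```text
t 25.0 p [0.5558 0.0928 0.1206] rot [175.1   1.5  90.6] F [ 1.7 -0.2 -0.6] w 0.0503 q [ 10.7  18.3 -13.6  53.6  -2.3 100. ]
wrist car 3743 c 560.3 128.6 wh 28.3 28.5 a 0.2 z 0.0618
wrist rail 15619 c 561.1 70.0 wh 60.5 140.3 a 0.41 z 0.0256
wrist block 10526 c 560.2 176.2 wh 50.4 71.0 a 0.93 z 0.0466
wrist bar 0
```

View pics/w2.png

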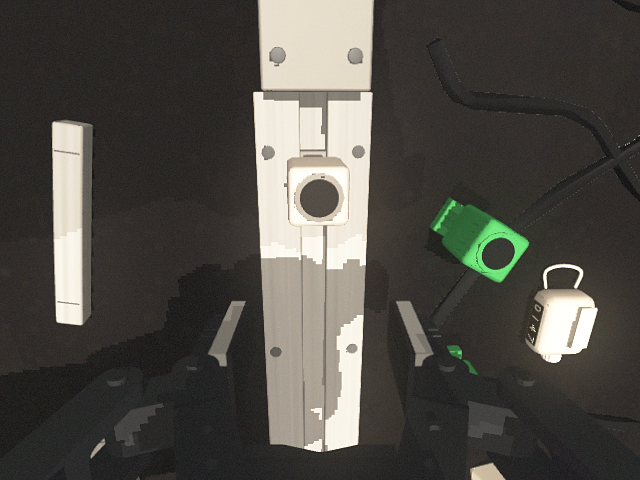

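The wrist view shows one carrier left at (320,195), next to the end block. The middle bar is at left (72,222), and the green look-alike and counter are to the right, clear of the jaws.

Call:
jog_arm --pt "0.031 -0.001 0.02 0" --pt "0 -0.001 0.03 0" --pt "0 0 0.022 0" --pt "0 0 0.002 0"

```text
t: 25.55
ee_pos: [0.5598, 0.1324, 0.0454]
eef_rot: [175.0, 1.3, 91.1]
force: [-0.1, -0.1, -0.2]
grip_width: 0.05
```

Call:
jog_arm --grip 0.02 --pt "-0.003 0.001 0 0.4" --pt "0 0 0 0" --pt "0 0 0 0"

```text
t: 25.92
ee_pos: [0.5606, 0.1288, 0.0474]
eef_rot: [175.0, 1.2, 90.6]
force: [-1.9, -0.1, 0.1]
grip_width: 0.0273
```

Call:
jog_arm --pt "-0.04 0 0 0" --pt "-0.04 0 0 0" --pt "-0.04 0 0 0" --pt "-0.04 0 0 0" --pt "-0.04 0 0 0" --pt "-0.04 0 0 0" --pt "-0.03 0 0 0" --pt "0 0 0 0"

```text
t: 26.92
ee_pos: [0.5611, -0.1445, 0.0496]
eef_rot: [175.3, 0.6, 90.9]
force: [0.0, -0.2, -0.6]
grip_width: 0.0275
```

Call:
jog_arm --pt "-0.02 0 0 0" --pt "-0.018 0 0 0" --pt "-0.01 0 -0.02 0" --pt "-0.015 0 -0.03 0" --pt "-0.03 -0.014 0 0" --pt "-0.03 -0.014 0 0" --pt "-0.013 -0.014 0 0" --pt "0 0 0 0"

```text
t: 27.92
ee_pos: [0.5182, -0.2872, 0.1013]
eef_rot: [175.0, 0.7, 91.1]
force: [0.1, 0.1, -0.3]
grip_width: 0.027
```

Call:
jog_arm --pt "0 0 0.03 0" --pt "0 0 0.022 0" --pt "0 0 0.005 0" --pt "0 0 0 0"

```text
t: 28.42
ee_pos: [0.5246, -0.2858, 0.0442]
eef_rot: [174.9, 0.7, 91.2]
force: [0.1, 0.3, -0.0]
grip_width: 0.0272
```

Call:
jog_arm --pt "0 0 0.001 0"

```text
t: 28.55
ee_pos: [0.5252, -0.2857, 0.044]
eef_rot: [174.9, 0.8, 91.2]
force: [-1.4, 0.3, -0.3]
grip_width: 0.0275
```

Call:
jog_arm --grip 0.05 --pt "0 0 0 0" --pt "0 0 0 0" --pt "0 0 -0.02 0" --pt "0 0 -0.035 0" --pt "0 0 -0.035 0" --pt "0.055 0.004 0 0" --pt "0.055 0.004 0 0" --pt "0.055 0.004 0 0" --pt "0.055 0.004 0 0"

```text
t: 29.68
ee_pos: [0.5311, -0.0635, 0.1391]
eef_rot: [174.4, 0.9, 90.7]
force: [0.8, 0.7, 0.1]
grip_width: 0.0498
```

Call:
jog_arm --grip 0.085 --pt "0.055 0.004 -0.005 0" --pt "0.055 0.004 -0.005 0" --pt "0.055 0.004 0 0" --pt "0.055 0.004 0 0" --pt "0.02 0.004 0 0" --pt "0 0 0 0"

```text
t: 30.42
ee_pos: [0.5475, 0.1879, 0.1504]
eef_rot: [174.0, 0.9, 90.9]
force: [0.0, 0.3, -1.6]
grip_width: 0.0845
```

Run:
```python
from h import *
st(); rects('wrist',{'block':(.53,.6,.14,.3,.042,.052),'bar':(.54,.58,.282,.36,.028,.04)},'w3')
rects('top',{'tray':(.39,.65,-.38,-.26,.05,.07)},'top2')
for n in('top',):
    for q in robot.search_frame(n,'carrier0'): print(q)
im=load('top')[0]; cv2.imwrite('pics/top2c.png',np.vstack([cv2.resize(im[150:360,360:600],(640,560))]))
```

```text
t 30.43 p [0.5475 0.1879 0.1504] rot [174.    0.9  90.9] F [ 0.   0.3 -1.6] w 0.0845 q [ 20.4  17.8  -9.6  57.2  -2.8 109.2]
wrist block 14008 c 559.7 219.1 wh 50.3 89.8 a 0.29 z 0.0465
wrist bar 1498 c 559.0 299.5 wh 11.3 35.0 a 0.48 z 0.0335
top tray 1121 c 525.5 -322.3 wh 97.7 174.5 a 82.14 z 0.0583
{'position': [197.5, 301.7], 'confidence': 0.78}
{'position': [195.3, 249.1], 'confidence': 0.75}
{'position': [292.7, 484.2], 'confidence': 0.74}
{'position': [218.0, 453.3], 'confidence': 0.74}
{'position': [256.0, 449.4], 'confidence': 0.73}
{'position': [258.3, 482.5], 'confidence': 0.64}
{'position': [351.4, 246.7], 'confidence': 0.64}
{'position': [224.4, 486.7], 'confidence': 0.55}
{'position': [158.9, 288.2], 'confidence': 0.27}
```

View pics/w3.png

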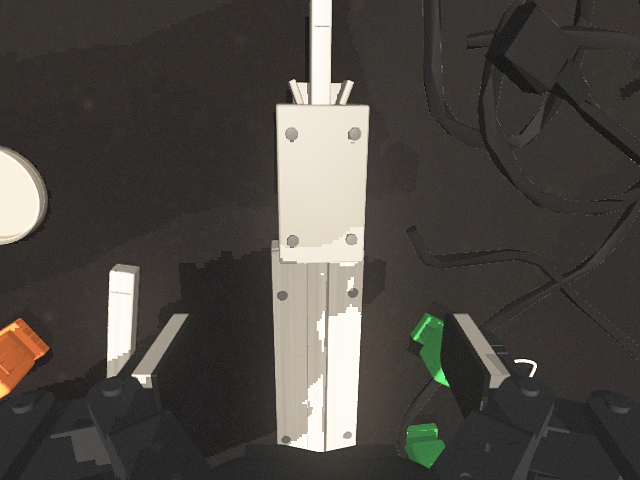

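View pics/top2c.png

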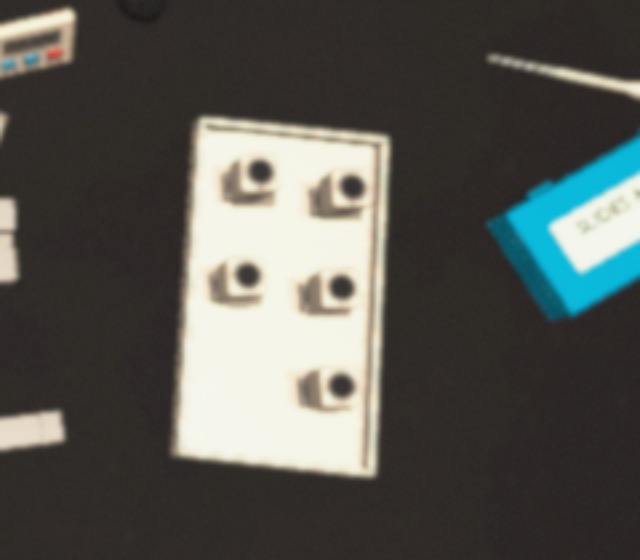

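All five carriers stand upright in the tray. The wrist view shows the block (276–368, 104–262), the guides and the narrow bar sticking out at the top (320,50).

The tool has tilted 6° through row-by-row drift. I'll clamp the fixed end block lightly so the pads square the tool up again.

Call:
jog_arm --pt "0.026 0 0.03 0" --pt "0 0 0.035 0" --pt "0 0 0.035 0" --pt "0 0 0.015 0" --pt "0 0 0 0"

```text
t: 31.2
ee_pos: [0.5611, 0.2033, 0.0349]
eef_rot: [173.9, 0.9, 90.2]
force: [-0.1, 0.3, 0.0]
grip_width: 0.0851
```

Call:
jog_arm --grip 0.04 --pt "0 -0.001 0 -0.4" --pt "0 0 0 0" --pt "0 0 0 0" --pt "0 0 0 0"

```text
t: 31.7
ee_pos: [0.559, 0.2029, 0.0373]
eef_rot: [174.0, 0.8, 90.6]
force: [4.0, -0.1, -11.0]
grip_width: 0.0498
```

Call:
jog_arm --pt "0 0 0 0" --pt "0 0 0 0" --pt "0 0 0 0" --pt "0 0 0 0" --pt "0 0 0 0" --pt "0 0 0 0"

```text
t: 32.45
ee_pos: [0.559, 0.2029, 0.0372]
eef_rot: [174.0, 0.9, 90.6]
force: [2.7, 0.0, -5.1]
grip_width: 0.0494
```

Call:
jog_arm --pt "0 0.003 0 0" --pt "0 0.003 0 0" --pt "0 0.003 0 0"

```text
t: 32.83
ee_pos: [0.5593, 0.2029, 0.0372]
eef_rot: [174.8, 0.8, 90.7]
force: [-13.5, 1.2, 3.1]
grip_width: 0.0495
```

Pushing in the tool's +y while clamped straightens the tilt. I'll continue with modest force.

Call:
jog_arm --pt "0 0.004 0 0" --pt "0 0.004 0 0" --pt "0 0.004 0 0" --pt "0 0.004 0 0" --pt "0 0.004 0 0" --pt "0 0.004 0 0" --pt "0 0.004 0 0" --pt "0 0.004 0 0"

```text
t: 33.83
ee_pos: [0.5594, 0.2031, 0.0357]
eef_rot: [178.0, 0.8, 91.2]
force: [-18.2, 1.0, 6.3]
grip_width: 0.0487
```

Call:
jog_arm --pt "0 0.004 0 0.2" --pt "0 0.004 0 0.2" --pt "0 0.004 0 0.2" --pt "0 0.004 0 0.1" --pt "0 0.004 0 0" --pt "0 0.003 0 0" --pt "0 0 0 0"

```text
t: 34.7
ee_pos: [0.5591, 0.203, 0.0347]
eef_rot: [-179.8, 0.8, 90.9]
force: [2.0, -0.0, -11.4]
grip_width: 0.0493
```

Call:
jog_arm --grip 0.085 --pt "0 0 0 0" --pt "0 0 0 0" --pt "0 0 -0.03 0" --pt "0 0 -0.03 0" --pt "0.04 0 0 0" --pt "0.04 0 0 0"

```text
t: 35.45
ee_pos: [0.5617, 0.2841, 0.0988]
eef_rot: [179.8, 0.7, 90.6]
force: [0.4, 0.3, 0.4]
grip_width: 0.085
```

Call:
jog_arm --grip 0.04 --pt "0.012 0 0 0.2" --pt "0 0 0 0"

```text
t: 35.7
ee_pos: [0.562, 0.2986, 0.0993]
eef_rot: [179.7, 0.6, 90.6]
force: [0.3, 0.2, -0.3]
grip_width: 0.0512
```

Call:
jog_arm --pt "0.001 -0.003 0.03 0" --pt "0 0 0.03 0" --pt "0 0 0.014 0" --pt "0 0 0 0"

```text
t: 36.2
ee_pos: [0.5604, 0.2951, 0.0246]
eef_rot: [179.6, 0.7, 90.4]
force: [-0.2, -0.5, 0.2]
grip_width: 0.04
```

Call:
jog_arm --pt "0.005 -0.0015 0.001 0" --pt "0 0 0 0"

```text
t: 36.45
ee_pos: [0.5599, 0.3003, 0.0253]
eef_rot: [179.5, 0.6, 90.4]
force: [0.8, 0.3, 0.8]
grip_width: 0.0404
```

Call:
jog_arm --grip 0.0 --pt "0 0 0 0" --pt "0 0 0 0" --pt "0 0 0 0" --pt "0 0 0 0"

```text
t: 36.95
ee_pos: [0.5604, 0.3009, 0.0266]
eef_rot: [179.4, 0.6, 90.4]
force: [0.3, -0.1, -0.9]
grip_width: 0.0102
```

Call:
jog_arm --pt "0.012 0 0 0" --pt "0.015 0 0 0" --pt "0.015 0 0 0"

```text
t: 37.33
ee_pos: [0.5603, 0.3449, 0.0263]
eef_rot: [179.4, 0.6, 90.3]
force: [0.3, -0.2, 1.0]
grip_width: 0.0097
```

The tips reach 14 mm below the TCP, so I hold the bar too low to lay it down gently. I'll push it back and regrip higher.

Call:
jog_arm --pt "-0.012 0 0 0" --pt "-0.014 0 0 0" --pt "-0.012 0 0 0" --pt "0 0 0 0"

```text
t: 37.83
ee_pos: [0.5603, 0.307, 0.0265]
eef_rot: [179.4, 0.5, 90.5]
force: [0.2, -0.9, -0.1]
grip_width: 0.0097
```

Call:
jog_arm --grip 0.03 --pt "0 0 0 0" --pt "0 0 0 0" --pt "0 0 -0.006 0" --pt "0 0 0 0"

```text
t: 38.33
ee_pos: [0.5606, 0.3069, 0.0332]
eef_rot: [179.4, 0.5, 90.4]
force: [-0.5, 0.0, -0.1]
grip_width: 0.0298
```

Call:
jog_arm --grip 0.0 --pt "0 0 0 0" --pt "0 0 0 0" --pt "0 0 0 0"

```text
t: 38.7
ee_pos: [0.5606, 0.3072, 0.0334]
eef_rot: [179.4, 0.5, 90.4]
force: [-0.2, 0.3, 0.5]
grip_width: 0.0089
```

Call:
jog_arm --pt "0.015 0 0 0" --pt "0.02 0 0 0" --pt "0.02 0 0 0" --pt "0.02 0 0 0" --pt "0.015 0 0 0" --pt "0 0 0 0"

```text
t: 39.45
ee_pos: [0.5591, 0.4056, 0.0315]
eef_rot: [179.4, 0.5, 90.6]
force: [-0.7, -0.5, -2.2]
grip_width: 0.009
```

Call:
jog_arm --pt "0 -0.03 -0.01 0" --pt "0 -0.035 0 0" --pt "-0.01 -0.035 0 0" --pt "-0.01 -0.015 0 0" --pt "0 0 0 0"

```text
t: 40.08
ee_pos: [0.441, 0.3819, 0.0402]
eef_rot: [179.4, 0.6, 90.5]
force: [0.3, -0.1, -0.8]
grip_width: 0.0093
```

```bash
python3 - <<'E'
from h import *
st(); rects('wrist',{'bar':(.36,.5,.25,.5,.003,.06)}); 
im,d,c,f=load('wrist'); a=im
im,d,c,f=snap('side'); cv2.imwrite('pics/s4.png',np.vstack([cv2.resize(a,(480,360))[:,:],cv2.resize(im[250:430,160:400],(480,360))])[:700])
E
python3 -c "
import cv2;i=cv2.imread('pics/s4.png');cv2.imwrite('pics/s4.png',cv2.hconcat([i[:360],i[340:700]])[:, :] if 0 else cv2.resize(cv2.hconcat([i[:340],i[360:700]]),(800,283)))"
```

```text
t 40.08 p [0.441  0.3819 0.0402] rot [179.4   0.6  90.5] F [ 0.3 -0.1 -0.8] w 0.0093 q [ 41.3  27.2 -12.3  50.5  -0.8 130.8]
wrist bar 9603 c 430.7 413.2 wh 140.0 162.5 a 0.52 z 0.039
```

View pics/s4.png

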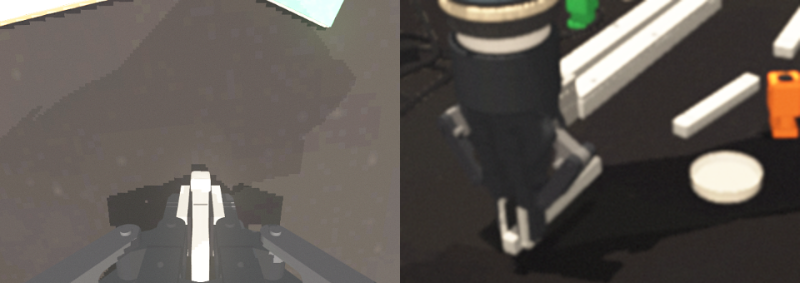

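The bar is held by its end, out over free bench. Lowering it.

Call:
jog_arm --pt "0 0 0.015 0" --pt "0 0 0.008 0" --pt "0 0 0 0"

```text
t: 40.55
ee_pos: [0.4449, 0.3835, 0.016]
eef_rot: [179.3, 0.5, 90.4]
force: [-5.7, -3.9, 19.8]
grip_width: 0.0093
```

Call:
jog_arm --pt "0 0 0.002 0" --pt "0 0 0 0"

```text
t: 40.8
ee_pos: [0.445, 0.3835, 0.0163]
eef_rot: [179.3, 0.4, 90.4]
force: [-2.2, -1.4, 4.6]
grip_width: 0.0092
```

Call:
jog_arm --grip 0.04 --pt "0 0 0 0" --pt "0 0 0 0" --pt "0 0 -0.03 0" --pt "0 0 -0.045 0" --pt "0 0 -0.045 0" --pt "-0.05 -0.005 -0.045 0" --pt "-0.05 -0.005 0 0" --pt "-0.05 -0.005 0 0" --pt "-0.05 -0.005 0 0" --pt "-0.05 0 0 0" --pt "0 0 0 0"

```text
t: 42.18
ee_pos: [0.4267, 0.1325, 0.1794]
eef_rot: [179.4, 0.6, 90.4]
force: [-0.1, 0.7, 0.1]
grip_width: 0.0401
```

Run:
```python
from h import *
st(); rects('wrist',{'barA':(.38,.47,.02,.2,.009,.03),'narrow':(.4,.49,.24,.42,.009,.03),'bn':(.4,.49,.24,.42,.003,.01)},'w5')
rects('top',{'barB':(.37,.46,-.17,-.02,.008,.03),'barA':(.38,.46,.03,.17,.008,.03),'narrow':(.4,.49,.24,.42,.006,.03)})
```

```text
t 42.17 p [0.4267 0.1325 0.1794] rot [179.4   0.6  90.4] F [-0.1  0.7  0.1] w 0.0401 q [ 17.8   7.7 -18.3  63.6  -0.8 107.4]
wrist barA 3422 c 418.7 122.7 wh 53.5 165.3 a 9.98 z 0.0134
wrist narrow 0
wrist bn 0
top barB 685 c 419.8 -98.5 wh 21.1 119.8 a 6.63 z 0.0142
top barA 451 c 420.7 88.3 wh 101.9 15.9 a 80.31 z 0.014
top narrow 0
```

View pics/w5.png

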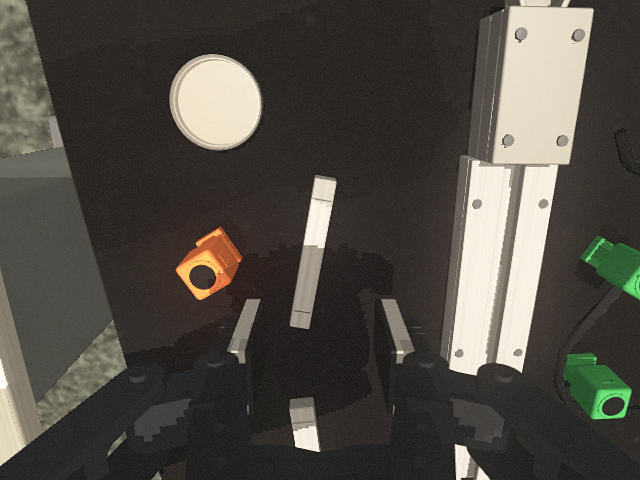

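The wrist view shows one full bar at (313,250) and the end of another at (303,425). The narrow bar isn't in this frame. I'll measure the components and search the top view.

Run:
```python
from h import *
for n in('wrist','top'):
    im,d,c,f=load(n); vv,uu=np.mgrid[0:480,0:640]; P=world(c,f,d,np.c_[uu.ravel(),vv.ravel()]).reshape(480,640,3)
    m=((d>0)&(P[...,2]>.008)&(P[...,2]<.03)&(P[...,0]>.33)&(P[...,0]<.52)&(abs(P[...,1])<.5)).astype(np.uint8)
    k,L=cv2.connectedComponents(m)
    for i in range(1,k):
        q=P[L==i]
        if len(q)<60: continue
        (cx,cy),(w,h),an=cv2.minAreaRect((q[:,:2]*1000).astype(np.float32)); px=np.argwhere(L==i).mean(0).round()
        print(n,len(q),'c',round(cx,1),round(cy,1),'wh',round(w,1),round(h,1),'a',round(an,2),'z',np.median(q[:,2]).round(4),'px',px)
for q in robot.search_frame('top','bar_narrow')+robot.search_frame('top','bar_middle'): print(q)
im=load('top')[0]; cv2.imwrite('pics/top5.png',cv2.resize(im[180:400,60:420],(800,489)))
```

```text
wrist 6892 c 359.6 208.6 wh 59.3 61.7 a 0.03 z 0.013 px [102. 216.]
wrist 3270 c 422.6 99.1 wh 120.1 16.1 a 80.35 z 0.0134 px [251. 312.]
wrist 246 c 355.4 109.3 wh 19.5 36.0 a 67.92 z 0.025 px [247. 219.]
wrist 1135 c 415.9 -61.4 wh 21.4 50.0 a 6.33 z 0.0134 px [426. 304.]
top 694 c 461.7 -316.3 wh 141.6 133.1 a 83.16 z 0.0206 px [300. 466.]
top 685 c 419.8 -98.5 wh 21.1 119.8 a 6.63 z 0.0142 px [313. 352.]
top 451 c 420.7 88.3 wh 101.9 15.9 a 80.31 z 0.014 px [314. 254.]
top 186 c 372.1 497.7 wh 87.3 17.3 a 10.49 z 0.01 px [350.  33.]
{'position': [314.6, 255.6], 'confidence': 0.8}
```

View pics/top5.png

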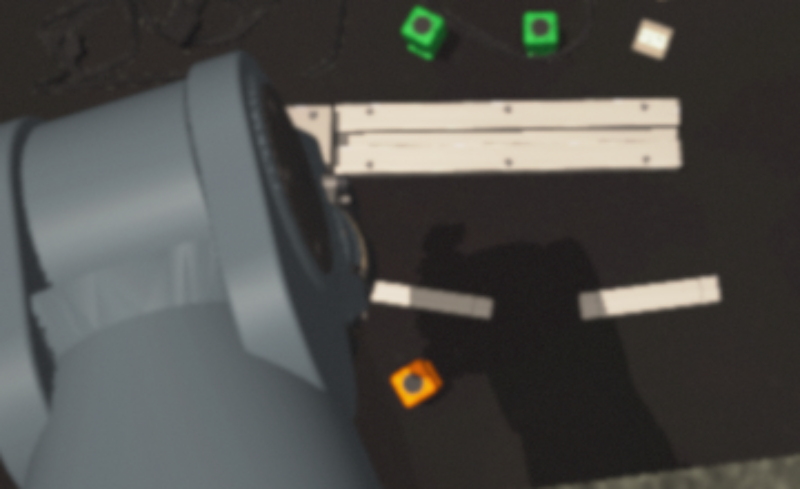

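Call:
jog_arm --pt "0.008 0.003 0 5" --pt "0 0 0.03 5" --pt "0 0 0.04 0" --pt "0 0 0.04 0" --pt "0 0 0.02 0" --pt "0 0 0 0"

```text
t: 43.12
ee_pos: [0.4331, 0.1513, 0.0449]
eef_rot: [179.3, 0.4, 81.0]
force: [-0.1, 0.4, -0.4]
grip_width: 0.0401
```

Call:
jog_arm --pt "-0.011 -0.0015 0.015 0.6" --pt "0 0 0.012 0" --pt "0 0 0 0"

```text
t: 43.5
ee_pos: [0.432, 0.1432, 0.0189]
eef_rot: [179.1, 0.3, 80.6]
force: [-0.6, 0.8, -0.1]
grip_width: 0.0399
```

Call:
jog_arm --pt "-0.002 -0.0015 0.003 0.2" --pt "0 0 0.001 0"

```text
t: 43.75
ee_pos: [0.4312, 0.1421, 0.0158]
eef_rot: [179.0, 0.2, 80.4]
force: [0.1, -0.2, 0.1]
grip_width: 0.0397
```

Call:
jog_arm --grip 0.005 --pt "0 0 0 0" --pt "0 0 0 0" --pt "0 0 0 0" --pt "0 0 0 0"

```text
t: 44.25
ee_pos: [0.4316, 0.1424, 0.0166]
eef_rot: [179.0, 0.2, 80.4]
force: [-0.3, 0.3, -0.5]
grip_width: 0.0144
```

Call:
jog_arm --pt "0 0 -0.025 0" --pt "0 0 -0.03 0" --pt "0 0 -0.02 -5" --pt "0 0 0 -5" --pt "0.04 0.01 0 0" --pt "0.05 0.02 0 0" --pt "0.05 0.02 0 0" --pt "0.05 0.02 0 0" --pt "0.04 0.02 0 0" --pt "0 0.01 0 0" --pt "0 0 0 0"

```text
t: 45.62
ee_pos: [0.5293, 0.3799, 0.0922]
eef_rot: [179.1, 0.5, 90.6]
force: [-0.4, -0.4, -1.0]
grip_width: 0.0144
```

Run:
```python
from h import *
s=st(); im,d,c,f=snap('wrist','w6'); vv,uu=np.mgrid[0:480,0:640]; P=world(c,f,d,np.c_[uu.ravel(),vv.ravel()]).reshape(480,640,3)
z0=s['ee_pos'][2]-.003
q=P[(d>0)&(abs(P[...,2]-z0)<.005)&(abs(P[...,0]-s['ee_pos'][0])<.03)]
print('near',len(q),q.min(0) if len(q) else '',q.max(0) if len(q) else '')
rects('side',{'bar':(.5,.62,.27,.42,.06,.12),'barn':(.4,.49,.24,.42,.006,.03),'block':(.5,.62,.145,.27,.042,.052)},'s6'); im=load('side')[0]; cv2.imwrite('pics/s6.png',cv2.resize(im[170:420,100:440],(800,588)))
```

```text
t 45.62 p [0.5293 0.3799 0.0922] rot [179.1   0.5  90.6] F [-0.4 -0.4 -1. ] w 0.0144 q [ 36.1  30.2   1.8  61.2  -0.9 125.4]
near 7711 [0.50918842 0.3265163  0.08418979] [0.55073603 0.39599786 0.09417503]
side bar 1987 c 567.6 347.2 wh 115.6 132.4 a 8.3 z 0.0882
side barn 701 c 443.9 341.1 wh 13.5 121.8 a 0.49 z 0.0128
side block 772 c 575.4 219.2 wh 92.5 88.4 a 89.69 z 0.0466
```

View pics/s6.png

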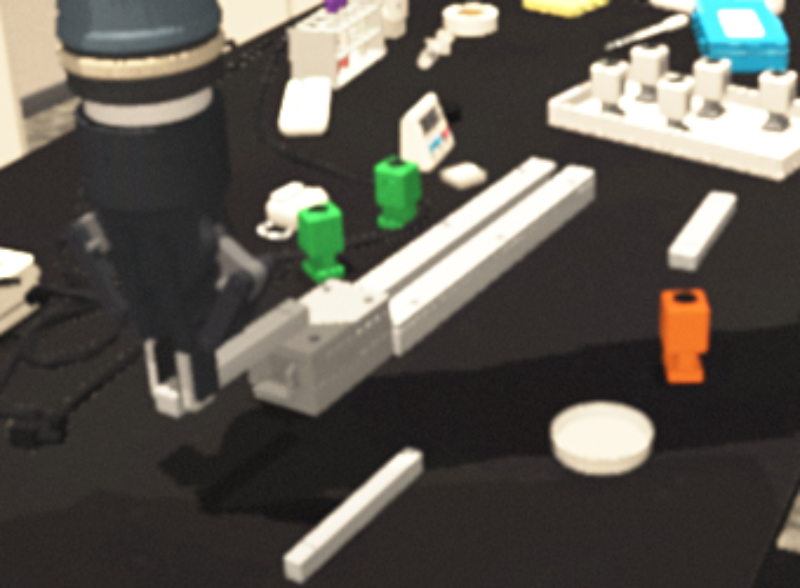

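The narrow bar lies on free bench at (352,515), the middle bar is held level, and the other things are unmoved. Staging in front of the mouth.

Call:
jog_arm --pt "0.022 0.014 0 0" --pt "0 0.014 0 0" --pt "0 0 0.02 0" --pt "0 0 0.02 0" --pt "0 0 0.008 0" --pt "0 0 0 0"

```text
t: 46.48
ee_pos: [0.5577, 0.3942, 0.0461]
eef_rot: [179.2, 0.5, 90.3]
force: [-0.2, 0.4, 0.3]
grip_width: 0.0143
```

Call:
jog_arm --pt "0.002 0 0.008 -0.2" --pt "0 0 0 0"

```text
t: 46.72
ee_pos: [0.5583, 0.3961, 0.0389]
eef_rot: [179.1, 0.5, 90.5]
force: [0.1, -0.6, -1.6]
grip_width: 0.0145
```

Run:
```python
from h import *
s=st()
for n in('side','wrist'):
    im,d,c,f=snap(n,n+'7'); vv,uu=np.mgrid[0:480,0:640]; P=world(c,f,d,np.c_[uu.ravel(),vv.ravel()]).reshape(480,640,3)
    for y in (.28,.29,.30,.31,.32,.33,.34,.35,.36):
        q=P[(d>0)&(abs(P[...,1]-y)<.005)&(abs(P[...,0]-.558)<.016)&(P[...,2]>.015)]
        if len(q)>5:
            zt=np.percentile(q[:,2],90); t=q[q[:,2]>zt-.003]; print(n,y,len(q),'ztop',zt.round(4),'x',t[:,0].min().round(4),t[:,0].max().round(4))
    for y in (.2,.24):
        q=P[(d>0)&(abs(P[...,1]-y)<.005)&(abs(P[...,0]-.56)<.04)&(P[...,2]>.04)&(P[...,2]<.054)]
        if len(q)>5: print(n,'block',y,np.median(q[:,2]).round(4),q[:,0].min().round(4),q[:,0].max().round(4))
```

```text
t 46.73 p [0.5583 0.3961 0.0389] rot [179.1   0.5  90.5] F [ 0.1 -0.6 -1.6] w 0.0145 q [ 35.8  35.5   3.3  57.3  -0.9 125.3]
side 0.28 19 ztop 0.0358 x 0.5424 0.5736
side 0.29 31 ztop 0.0365 x 0.5481 0.5649
side 0.3 72 ztop 0.0367 x 0.5472 0.5636
side 0.31 79 ztop 0.0366 x 0.548 0.5643
side 0.32 80 ztop 0.0365 x 0.547 0.5643
side 0.33 74 ztop 0.0369 x 0.5459 0.5648
side 0.34 77 ztop 0.0371 x 0.5459 0.5626
side 0.35 62 ztop 0.0368 x 0.5477 0.5606
side 0.36 78 ztop 0.0366 x 0.5467 0.5598
side block 0.2 0.0467 0.5317 0.583
side block 0.24 0.0469 0.5305 0.5838
wrist 0.34 56 ztop 0.037 x 0.5512 0.5671
wrist 0.35 829 ztop 0.0373 x 0.5512 0.5672
wrist 0.36 881 ztop 0.0373 x 0.5513 0.5673
```

Call:
jog_arm --pt "-0.008 0 0.002 0" --pt "-0.012 0 0 0" --pt "-0.012 0 0 0"

```text
t: 47.2
ee_pos: [0.559, 0.3632, 0.0382]
eef_rot: [179.0, 0.4, 90.5]
force: [-0.2, -0.8, -1.0]
grip_width: 0.014
```

Call:
jog_arm --pt "-0.01 -0.0007 0.001 0" --pt "-0.01 0 0 0"

```text
t: 47.45
ee_pos: [0.5585, 0.3409, 0.0375]
eef_rot: [179.0, 0.4, 90.5]
force: [0.0, 0.2, -0.8]
grip_width: 0.014
```

It is entering freely.

Call:
jog_arm --pt "-0.01 0 0 0" --pt "-0.01 0 0 0" --pt "-0.008 0 0 0"

```text
t: 47.82
ee_pos: [0.5589, 0.3106, 0.0379]
eef_rot: [179.0, 0.4, 90.5]
force: [-0.0, -0.2, -0.6]
grip_width: 0.0141
```

Call:
jog_arm --pt "-0.004 0 0 0" --pt "-0.003 0 0 0"

```text
t: 48.08
ee_pos: [0.559, 0.3028, 0.038]
eef_rot: [179.0, 0.4, 90.4]
force: [0.5, 0.2, 0.4]
grip_width: 0.0142
```

Call:
jog_arm --pt "-0.002 0 0 0" --pt "-0.002 0 0 0" --pt "-0.002 0 0 0"

```text
t: 48.45
ee_pos: [0.5593, 0.2988, 0.0384]
eef_rot: [178.9, 0.2, 90.5]
force: [-2.2, 12.0, 0.0]
grip_width: 0.0144
```

Call:
jog_arm --pt "-0.002 0 0 0" --pt "-0.003 0 0 0"

```text
t: 48.7
ee_pos: [0.5593, 0.2986, 0.0392]
eef_rot: [178.9, -0.3, 90.7]
force: [-2.5, 15.0, -0.0]
grip_width: 0.0144
```

Call:
jog_arm --pt "0 0 0 0"

```text
t: 48.82
ee_pos: [0.5593, 0.2993, 0.0394]
eef_rot: [178.9, -0.4, 90.7]
force: [0.0, -0.2, -1.2]
grip_width: 0.0143
```

Call:
jog_arm --grip 0.04 --pt "0 0 0 0" --pt "0 0 0 0" --pt "0 0 0 0" --pt "0.01 0 -0.02 0" --pt "0.01 0 -0.04 0" --pt "0 0 -0.05 0" --pt "0 0 -0.05 0" --pt "0 0 0 0"

```text
t: 49.82
ee_pos: [0.5558, 0.3174, 0.2032]
eef_rot: [179.0, -0.2, 90.6]
force: [-0.0, 0.2, -0.1]
grip_width: 0.0398
```

Run:
```python
from h import *
st()
R={'bar':(.54,.58,.282,.36,.02,.045),'block':(.53,.6,.15,.27,.042,.052),'narrow':(.4,.49,.24,.42,.006,.03)}
rects('side',R,'s8'); rects('top',{'wide':(.37,.46,-.17,-.02,.008,.03)},'t8')
a=cv2.resize(load('side')[0],(800,600)); cv2.imwrite('pics/s8.png',a)
```

```text
t 49.83 p [0.5558 0.3174 0.2032] rot [179.   -0.2  90.6] F [-0.   0.2 -0.1] w 0.0398 q [ 29.9  25.2  10.2  74.1  -0.3 119.2]
side bar 290 c 557.8 298.7 wh 33.4 18.1 a 89.73 z 0.0315
side block 1012 c 557.5 219.3 wh 52.6 92.8 a 0.56 z 0.0467
side narrow 683 c 443.5 340.8 wh 122.8 13.6 a 89.58 z 0.0129
top wide 687 c 419.8 -98.6 wh 20.9 120.0 a 6.61 z 0.0142
```

View pics/s8.png

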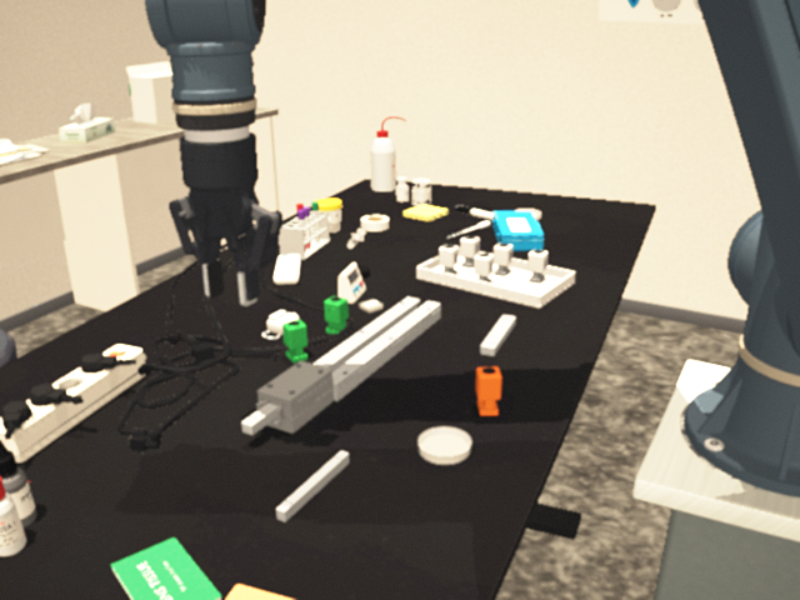

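The bar is in, with about 51 mm sticking out (50 nominal). The arm relaxed 0.7 mm just before release, so I'll nudge the bar's end with closed fingers to be sure it sits on the stop.

Call:
jog_arm --grip 0.0 --pt "0.02 0 0 0" --pt "0.01 0 0.02 0" --pt "0 0 0.045 0" --pt "0 0 0.05 0" --pt "0 0 0.04 0" --pt "0 0 0.01 0" --pt "0 0 0 0"

```text
t: 50.8
ee_pos: [0.5515, 0.3508, 0.0208]
eef_rot: [179.9, 0.3, 90.7]
force: [-1.1, 0.1, -0.1]
grip_width: 0.0001
```

Call:
jog_arm --pt "-0.006 0.0065 -0.003 0" --pt "-0.006 0 0 0" --pt "-0.004 0 0 0"

```text
t: 51.18
ee_pos: [0.5608, 0.3354, 0.028]
eef_rot: [179.6, 0.1, 90.7]
force: [-0.6, 0.2, -0.7]
grip_width: -0.0002
```

Call:
jog_arm --pt "-0.003 0 0 0" --pt "-0.002 0 0 0"

```text
t: 51.42
ee_pos: [0.5614, 0.3298, 0.0292]
eef_rot: [179.5, 0.0, 90.7]
force: [-0.0, -0.4, -0.1]
grip_width: 0.0
```

Call:
jog_arm --pt "-0.002 -0.0015 0.001 0" --pt "-0.002 0 0 0"

```text
t: 51.68
ee_pos: [0.5598, 0.3255, 0.0282]
eef_rot: [179.5, 0.0, 90.7]
force: [0.3, 0.3, -0.1]
grip_width: -0.0002
```

Call:
jog_arm --pt "-0.002 0 0 0" --pt "-0.002 0 0 0"

```text
t: 51.92
ee_pos: [0.5603, 0.325, 0.0288]
eef_rot: [179.5, -0.4, 90.8]
force: [-0.5, 9.4, 0.4]
grip_width: 0.0001
```

Call:
jog_arm --pt "-0.003 0 0 0"

```text
t: 52.05
ee_pos: [0.5604, 0.325, 0.0292]
eef_rot: [179.4, -0.7, 90.9]
force: [-3.0, 14.5, -1.6]
grip_width: -0.0
```

Call:
jog_arm --pt "0.015 0 0 0" --pt "0.02 0 -0.01 0" --pt "0 0 -0.05 0" --pt "0 0 -0.05 0" --pt "0 0 -0.04 0" --pt "0 0 0 0"

```text
t: 52.8
ee_pos: [0.5575, 0.3621, 0.1826]
eef_rot: [179.5, -0.5, 91.0]
force: [-0.5, 0.2, -0.2]
grip_width: -0.0003
```

Run:
```python
from h import *
st()
rects('side',{'bar':(.54,.58,.282,.36,.02,.045),'narrow':(.4,.49,.24,.42,.006,.03)})
rects('top',{'wide':(.37,.46,-.17,-.02,.008,.03),'tray':(.39,.65,-.38,-.26,.05,.07)})
robot.job_done()
```

```text
t 52.8 p [0.5575 0.3621 0.1826] rot [179.5  -0.5  91. ] F [-0.5  0.2 -0.2] w -0.0003 q [ 32.9  28.4  12.4  73.4   0.2 121.9]
side bar 295 c 558.0 299.1 wh 18.5 34.2 a 0.24 z 0.0309
side narrow 689 c 443.8 340.9 wh 13.8 122.2 a 0.98 z 0.0127
top wide 682 c 419.8 -98.6 wh 21.0 119.8 a 6.66 z 0.0143
top tray 1127 c 525.9 -322.4 wh 99.5 175.3 a 82.49 z 0.0583
the job is handed in; nothing more can be done
```

The rail is cleared and locked, and I handed the job in at 53 s of the 210 s allowed.

- **Carriers:** all five were slid out at the open end, lifted and stood upright in the white tray. The last picture and depth reading show them still there.
- **Narrow bar:** it was pulled out and laid on free bench at about (0.444, 0.341).
- **Middle bar:** I pushed it in until it met the stop (12–15 N), let go, then nudged its end once more with closed fingers. Contact came with the TCP at y 0.325, which puts the bar's end about 50 mm out of the mouth, as it should be. The side camera read 51–52 mm, within its 2 mm error.
- **Wide bar and other things:** the wide bar's position did not change. In the last picture nothing else looked disturbed, though I did not measure the small items.

**Tool tilt:** the tool drifted to about 6° of tilt during the carrier work. I straightened it by clamping the fixed end block and pushing gently; the recorded force was about 18 N at most. Nothing else failed or disagreed.

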